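# Turn the dried karahi mouth-up onto the serving board

### The arm

A 7-joint arm with a two-finger parallel gripper is mounted at the origin on the work surface. World frame = base frame: x ahead of the robot, y to its left, z up, the work surface at z = 0. Lengths are in mm, angles in rad, forces in N, time in s.
With the tool pointing down it reaches from about 400 to 900 mm from the base axis. Payload 5.6 kg.
Tool frame: the origin (TCP) lies midway between the tips of the shut fingers; the grasp point (between the pads) lies 19 mm behind it; z points along the fingers, y is the line along which they close (so a half turn about z gives the same grasp; the last joint's range is limited). The gripper opens to 92 mm and grips with 3 to 60 N. Pads are 20 mm wide; open, the fingers measure 128 mm over their backs; the gripper's body (75 mm by 189 mm) begins 69 mm behind the grasp point.
Start: joints at [-1.335, 0.468, -0.012, 1.603, 0.006, 1.071, -0.056], TCP at [178.923, 624.896, 214.592] pointing down, gripper open.
Joint ranges: [-2.53, 2.53], [-0.31, 2.02], [-1.57, 1.55], [0.28, 2.44], [-1.29, 4.43], [0.15, 1.84], [-2.92, 2.92]. Speed limits (rad/s): [2.57, 2.57, 3.14, 3.14, 3.14, 3.14, 3.14].

### API

Orientations are given as a rotation vector (axis times angle).
In Python, from cell import robot, grip, kin, viewer gives the robot as it stands. Calls block until the motion is done:
- robot.movep(position, orientation): joint-space move of the TCP to a pose.
- robot.servo_line(position, feed=150, rotation=None): straight line of the TCP; rotation=None keeps the orientation; feed is the mean speed in mm/s.
- robot.goto_joints(angles): joint-space move.
- grip(opening, newtons=None): opening from 0.0 (shut) to 1.0 (fully open); newtons is the grip in N (None keeps the last); returns when the fingers have stopped.
- robot.hold(seconds).
- kin.ik(position, orientation): joint angles nearest the present ones, or None.
- robot.observe(): the state.
- viewer.read_camera(name): name is "scene" or "top" or "wrist"; returns the picture (400x640x3 uint8, red, green, blue); there is no depth.
- viewer.camera_info(name): a dict with "camera_matrix" (3x3 intrinsics, pixels), "R" (3x3) and "t" (3): a world point X has camera coordinates R X + t. Camera axes: x right, y down, z forward; pixel columns grow to the right and rows downward; lengths in mm; the calibration is good to about 2 mm. A picture is of the moment at which its call begins: read the wrist's pose just before it. camera_info takes no time and is no camera call; for the wrist camera it gives the pose at the moment of the call.
A pose or a line that the arm cannot do raises robot.IKError and nothing moves.
- robot.job_done(): hands the job in; it is judged then, once.
Trained networks look in the newest picture that a camera, given by its name, has taken for a name from the list of things; names that differ only in an ending like _2 or _b are one class to them, and where a whole thing is asked for, a point or a joint stands for the part that bears it (a point fixed in the world has none). Each returns a list of dicts, best first, with "confidence" (0 to 1); they miss things now and then, are a little off and sometimes report something else, mostly with a low value. They report only what shows in the picture. A call takes as long as a camera call. They do not tell look-alikes from the thing itself.
- viewer.silhouettes(name, camera): "mask" (400x640 bool, what is visible of it).
- viewer.pinpoint(name, camera): "at" ([x, y, z] in mm, in the coordinates of the camera as it stood for that picture, good to about 4 mm: a listed point, or the origin of a listed thing).
The state is a dict: "t": time; "joints": joint angles; "joint_velocities": joint speeds; "joint_torque": joint torques, N m; "tcp_pos": TCP position; "tcp_rot": TCP orientation; "contact_force": force on the tool from outside, world axes, zero at the start; "wrist_torque": the same for the moment, N m; "grip_width": opening from 0.0 (shut) to 1.0 (fully open); "grip_force": force on a finger pad.
Only numpy, scipy, OpenCV 4.12 (cv2) and the standard library are available. Lean on these libraries where they do the work, as an engineer would, in place of code of your own. Each camera call takes 0.05 s, during which the arm holds its last target. There are 200 camera calls.

### The job

The washed copper bowl with the single loop handle has dried mouth-down on the counter beside the serving board. Turn it over so that it stands mouth-up on the board with its foot wholly on the round cork disc, ready to be filled, and let go of it. Tip it over rather than dropping or throwing it, and leave the other tableware where it is.

Things in the scene. Friction and masses are not known exactly. Their poses are not given: they have to be found in the camera images.
- bowl: Loose copper karahi bowl, 150 mm wide, 70 mm high, about 0.4 kg, walls 4 mm, bottom 5 mm. Origin: centre of the mouth plane; z runs from the mouth out through the foot (up at the start, down once mouth-up). Outer radius 75 mm at the mouth, 69, 58 and 38 mm (flat foot) at 36, 56 and 70 mm from it. One steel loop handle sticks out along -y.
- bowl_handle (a point): Centre of the handle's outer cross bar, 115 mm from the bowl's axis along its -y, 38 mm from the mouth plane (38 mm above the counter at the start). The bar runs along the bowl's x, 10 mm thick, 70 mm long; the loop's hole is 50 mm along x and about 40 mm deep. At the start the handle points away from the board.
- bowl_base (a point): Centre of the flat foot (76 mm across), outside face; 70 mm from the mouth plane.
- board: Pale wooden serving board fixed on the counter, 300 mm along its x, 320 mm along its y, 12 mm thick with plain edges. Origin under its centre on the counter. The bowl starts on the counter beyond its -y edge, 8 to 48 mm clear of it.
- board_disc (a point): Centre of the round cork disc (140 mm across, with a thin dark border, flush) on the board's top face, 190 mm in from the edge that the bowl is next to.
- board_edge (a point): Middle of the board's edge next to the bowl, on the top face (12 mm above the counter).
- sauce_cup: Small steel sauce cup, 64 mm wide, 35 mm high, standing mouth-up on a far corner of the serving board. Origin at the centre of its underside.
- dip_cup: White ceramic dip bowl, 76 mm wide, 40 mm high, standing mouth-up on the counter beside the copper bowl, beyond it from the robot. Origin at the centre of its underside.
- tumbler: Copper drinking tumbler, 68 mm wide, 95 mm high, standing mouth-up on the counter beyond the gap between copper bowl and board. Origin at the centre of its underside.
- spice_jar: Amber glass spice jar with dark lid, 60 mm wide, 100 mm high, standing on the counter beyond the board. Origin at the centre of its underside.
- pepper_mill: Turned wooden pepper mill, 54 mm wide, 150 mm high, standing on the counter past the end of the board that is farther from the bowl. Origin at the centre of its underside.
- side_karahi: Another copper karahi with two handles, 150 mm wide, 200 mm over its handles, 86 mm high, standing mouth-up on the counter past the far end of the board; not the one to turn. Origin at the centre of its underside.
Not all that is in view belongs to the job. What is shaped like the bowl but green or red is not meant.

How it is judged:
By the outcome, as a careful person would: the job done as asked, in the order asked, and still so for the second after the job is handed in, with the robot touching nothing.
It also fails if it takes over 64 s, if anything falls off the work surface, if the arm or the gripper's body presses on something with over 40 N, if the wrist force passes 120 N, or if a joint passes its speed limit or range.

## Working session

There is one attempt and no reset: what is moved stays moved. The work goes in short steps, each a Python script; the robot and the scene stay as the last script left them, time stands still between calls to the robot, and variables do not carry over. Pictures are saved under pics/ and viewed, at most 10 in all, crops included, and the job is handed in when it is done.

```bash
ls; mkdir -p pics
cat > h.py <<'E'
import numpy as np, cv2
from cell import robot, grip, kin, viewer
from scipy.spatial.transform import Rotation as Ro
def w(cam,at):
    i=viewer.camera_info(cam); return np.array(i["R"]).T@(np.array(at)-np.array(i["t"]))
def save(cam,fn):
    p=viewer.read_camera(cam); cv2.imwrite("pics/"+fn,p[:,:,::-1]); return p
def pin(n,cam,k=3):
    for d in viewer.pinpoint(n,cam)[:k]: print(cam,n,round(d["confidence"],2),w(cam,d["at"]).round(0))
E
python3 - <<'E'
from h import *
for c in("top","scene"):
    save(c,c+"0.png")
    for n in "bowl bowl_handle bowl_base board_disc board_edge board tumbler dip_cup".split(): pin(n,c)
print(robot.observe()["t"])
E
```

```text
pics
top bowl 0.93 [ 378. -552.    3.]
top bowl 0.86 [ 358. -261.   -1.]
top bowl 0.84 [ 576. -135.   -2.]
top bowl_handle 0.98 [ 253. -212.   35.]
top bowl_handle 0.9 [ 277. -614.   42.]
top bowl_handle 0.8 [ 594. -252.   36.]
top bowl_base 0.98 [ 354. -261.   76.]
top bowl_base 0.86 [ 576. -133.   69.]
top bowl_base 0.74 [ 376. -550.   72.]
top board_disc 0.8 [497. 140.  14.]
top board_disc 0.68 [543. 406.  -4.]
top board_edge 0.57 [536. -40.   9.]
top board 0.8 [505. 117.   2.]
top tumbler 0.56 [721.  35.   0.]
top tumbler 0.26 [ 595. -253.   36.]
top dip_cup 0.82 [ 740. -129.   -3.]
top dip_cup 0.72 [721.  36.   0.]
scene bowl 0.75 [ 382. -552.   -5.]
scene bowl 0.66 [ 359. -261.   -0.]
scene bowl 0.61 [ 577. -135.   -4.]
scene bowl_handle 0.98 [ 282. -608.   35.]
scene bowl_handle 0.96 [ 255. -211.   33.]
scene bowl_handle 0.58 [ 600. -247.   38.]
scene bowl_base 0.89 [ 578. -136.   69.]
scene bowl_base 0.85 [ 377. -548.   73.]
scene bowl_base 0.71 [ 361. -258.   65.]
scene board_edge 0.91 [537. -40.  12.]
scene board_edge 0.74 [545. 405.   2.]
scene board 0.81 [507. 121.  -4.]
scene tumbler 0.84 [725.  40.   4.]
scene dip_cup 0.73 [ 742. -129.   -1.]
0.9
```

View pics/top0.png

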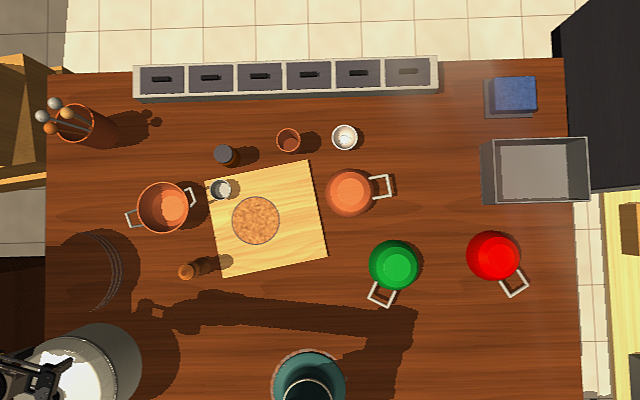

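View pics/scene0.png

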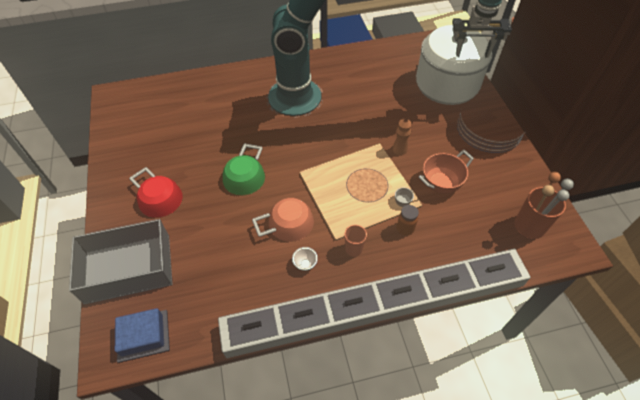

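Copper bowl at about (577,-135), px (350,192) in the top view. Its handle points to (597,-250), and the disc is near (499,143), px (256,220). The green and red bowls are decoys. Next I check the disc by colour and test which tilts the arm can reach.

Run:
```python
from h import *
print("disc",ray("top",(256,220),12).round(),"mill",ray("top",(184,272),0).round())
psi=np.arctan2(115,-20); s=-1
g=np.array([594,-232,38.])
_,z=ori(psi,np.radians(55),s)
o=robot.observe(); robot.servo_line([179,600,330],feed=200)
robot.movep(*pose([560,-200,330],psi,0,s))
robot.movep(*pose(g-130*z,psi,np.radians(55),s))
o=robot.observe(); print(o["t"],o["joints"].round(2) if hasattr(o["joints"],'round') else o["joints"],o["tcp_pos"])
save("wrist","w1.png")
for n in("bowl_handle","bowl","bowl_base"): pin(n,"wrist",2)
save("top","t1.png"); pin("board_disc","top",1);pin("board_edge","top",1)
```

```text
disc [499. 144.  12.] mill [348. 367.   0.]
6.3083 [ 0.7   1.13 -0.01  0.96 -0.57  1.82  0.95] [ 611.08206939 -319.74960229  102.76516664]
wrist bowl_handle 0.76 [ 594. -248.   39.]
wrist bowl 0.74 [ 577. -136.    0.]
wrist bowl 0.55 [ 357. -260.   -0.]
wrist bowl_base 0.98 [ 573. -136.   71.]
wrist bowl_base 0.84 [ 355. -260.   72.]
top board_disc 0.6 [499. 139.  12.]
top board_edge 0.71 [535. -42.  11.]
```

View pics/w1.png

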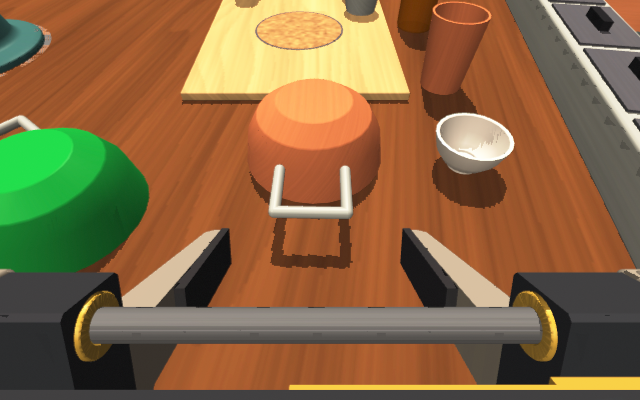

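View pics/t1.png

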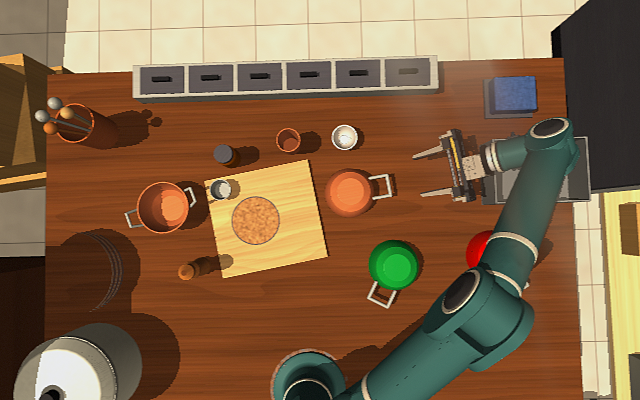

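The wrist view shows the handle bar at px (270–352, 211), centred between the open fingers, with the bowl and board beyond it. I go in and grip.

Run:
```python
from h import *
psi=np.arctan2(113,-18.7); s=-1
g=np.array([593.3,-234.2,38.]); T=np.radians(55)
p,r=pose(g,psi,T,s); robot.servo_line(p,feed=80,rotation=r)
o=robot.observe(); print(o["contact_force"])
grip(0.3,60)
o=robot.observe(); print(o["t"],o["grip_width"]*92,o["grip_force"],o["contact_force"],np.round(o["joints"],2))
# lift tilting in small steps
for dz,tau in((40,50),(100,40),(170,25),(210,10)):
    p,r=pose(g+[0,0,dz],psi,np.radians(tau),s)
    try: robot.servo_line(p,feed=70,rotation=r)
    except robot.IKError as e: print("IK",dz,tau,e); break
    o=robot.observe(); print(round(o["t"],1),round(o["grip_width"]*92,1),np.round(o["contact_force"],1),np.round(o["wrist_torque"],2),np.round(o["joints"],2))
save("scene","s2.png"); save("wrist","w2.png")
```

```text
[ 0.35874623 -1.15883392  0.69945993]
8.8833 68.96535913933376 59.99839045107365 [-0.61477536 -0.36465603  0.51769169] [ 0.64  1.09 -0.04  1.26 -0.59  1.57  1.02]
9.6 68.8 [-0.2  0.6 -5.5] [-2.05 -0.3   0.06] [ 0.61  0.99 -0.03  1.31 -0.57  1.53  0.99]
10.6 69.0 [ 0.4 -0.8 -5.8] [-1.78 -0.18  0.01] [ 0.55  0.82  0.01  1.39 -0.51  1.45  0.93]
11.7 68.8 [-0.3  0.  -5.3] [-1.3  -0.09  0.01] [ 0.44  0.63  0.07  1.48 -0.39  1.34  0.82]
12.4 68.7 [-0.9  0.4 -5.4] [-0.79 -0.07  0.  ] [ 0.3   0.49  0.13  1.56 -0.22  1.21  0.68]
```

```bash
python3 -c "
import cv2,numpy as np
a=cv2.resize(cv2.imread('pics/s2.png')[100:280,150:420],(540,360),interpolation=2);b=cv2.resize(cv2.imread('pics/w2.png'),(384,240))
c=np.zeros((600,540,3),np.uint8);c[:360]=a;c[360:,:384]=b;cv2.imwrite('pics/c2.png',c)"
```

```text
(no output)
```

View pics/c2.png

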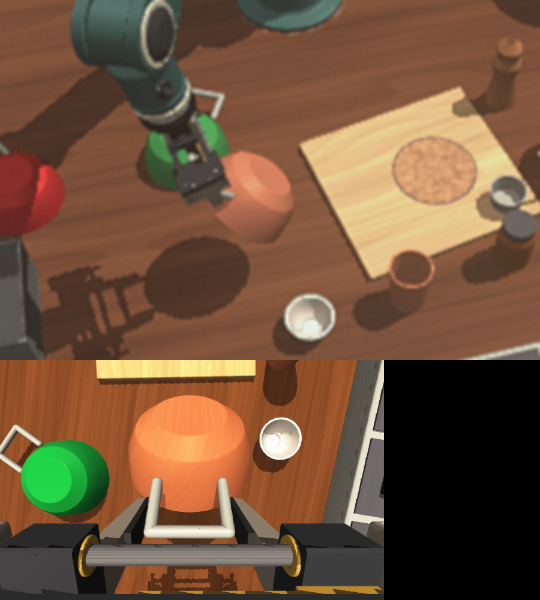

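The bowl is held rigidly and tilted 45°. I carry it over while rotating, then check its tilt.

```bash
cat >> h.py <<'E'
disc=np.array([499,143,12.]); psi=np.arctan2(113,-18.7); s=-1; d=np.array([np.cos(psi),np.sin(psi),0])
def go(g,tau,feed):
    p,r=pose(g,psi,np.radians(tau),s); robot.servo_line(p,feed=feed,rotation=r)
    o=robot.observe(); print(round(o["t"],1),round(o["grip_width"]*92,1),np.round(o["contact_force"],1),np.round(o["wrist_torque"],2),np.round(o["joints"],2),flush=True); return o
E
python3 - <<'E'
from h import *
g0=np.array([593.3,-234.2,248.]); g1=disc-25*d; g1[2]=270
for f,tau in((.2,-5),(.45,-20),(.7,-35),(.85,-45),(1,-55)):
    g=g0+(g1-g0)*f; g[2]=min(300,248+300*f) if f<1 else 270
    go(g,tau,110)
g1[2]=190; go(g1,-55,60)
save("scene","s3.png")
for n in("bowl_base","bowl_handle","bowl"): pin(n,"scene",3)
save("top","t3.png")
for n in("bowl_base","bowl_handle","bowl"): pin(n,"top",3)
a=cv2.imread('pics/s3.png')[80:280,200:500]; b=cv2.imread('pics/t3.png')[130:330,100:400]
cv2.imwrite('pics/c3.png',cv2.resize(np.vstack([a,b]),(450,600),interpolation=2))
E
```

```text
13.4 68.5 [ 0.2 -0.  -4.9] [-0.22  0.06  0.  ] [0.05 0.3  0.16 1.7  0.04 1.12 0.35]
14.3 69.0 [ 0.2 -0.6 -4.7] [0.48 0.14 0.  ] [-0.23  0.22  0.13  1.84  0.36  1.09 -0.11]
15.3 68.7 [ 0.  -0.7 -5.8] [1.05 0.23 0.01] [-0.48  0.26  0.07  1.88  0.61  1.24 -0.52]
15.9 68.8 [ 0.3 -0.3 -5.5] [1.37 0.29 0.01] [-0.62  0.34  0.04  1.86  0.7   1.38 -0.71]
16.6 68.7 [ 0.4 -0.1 -4. ] [1.64 0.37 0.01] [-0.75  0.48  0.03  1.83  0.76  1.5  -0.89]
18.1 69.0 [ 0.2 -1.  -4.5] [1.73 0.33 0.  ] [-0.75  0.6   0.03  1.87  0.77  1.39 -0.99]
scene bowl_base 0.91 [ 360. -253.   68.]
scene bowl_base 0.78 [ 376. -547.   70.]
scene bowl_base 0.67 [506. 114.  86.]
scene bowl_handle 0.59 [503. 121. 203.]
scene bowl_handle 0.59 [ 279. -610.   38.]
scene bowl 0.95 [514.  49. 104.]
scene bowl 0.94 [ 386. -551.   -4.]
scene bowl 0.78 [ 358. -257.    1.]
top bowl_base 0.92 [ 357. -260.   75.]
top bowl_base 0.79 [502. 111.  79.]
top bowl_base 0.74 [ 379. -550.   70.]
top bowl_handle 0.85 [ 255. -211.   36.]
top bowl_handle 0.78 [503. 118. 201.]
top bowl_handle 0.74 [ 278. -614.   45.]
top bowl 0.83 [ 374. -550.    1.]
top bowl 0.8 [ 354. -261.   -2.]
top bowl 0.68 [512.  49. 105.]
```

View pics/c3.png

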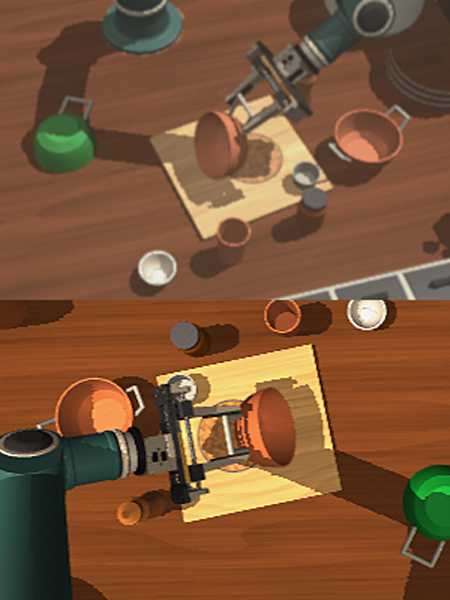

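Both cameras put the bowl at about 109° of tilt, as planned, with the base centre near (504,112,82). I set its side down, ease the grip and roll it onto its foot, steepening the tool to stay clear of the side karahi.

```bash
cat > roll.py <<'E'
from h import *
V=[(-69,36),(-58,56),(-38,70)]; A=[-85.2,-62.4,-38.]
def G(th):
    t=np.radians(th); k=0 if th<118.8 else 1 if th<145 else 2
    dh,dn=100-V[k][0],38-V[k][1]
    a=A[k]-dh*np.cos(t)+dn*np.sin(t); v=dh*np.sin(t)+dn*np.cos(t)
    g=disc+a*d; g[2]+=v; return g
if __name__=="__main__":
    print(G(110),G(180))
    g=G(110); go(g+[0,0,5],-55,50); go(g,-55,20)
    grip(0.3,22); 
    for th in range(115,181,5):
        o=go(G(th),-55+(th-110)*40/70,50)
        if np.linalg.norm(o["contact_force"])>40: print("STOP");break
    save("scene","s4.png"); save("top","t4.png")
    for n in("bowl_base","bowl"): pin(n,"top",3);
    a=cv2.imread('pics/s4.png')[80:280,200:500]; b=cv2.imread('pics/t4.png')[130:330,100:400]
    cv2.imwrite('pics/c4.png',cv2.resize(np.vstack([a,b]),(450,600),interpolation=2))
E
python3 roll.py
```

```text
[503.16642537 117.82320501 170.12401263] [482.67337673 241.65820479  44.        ]
18.9 68.7 [-0.4 -0.5 -4. ] [ 1.79  0.37 -0.  ] [-0.75  0.62  0.03  1.87  0.77  1.37 -1.01]
19.3 69.0 [-0.8  3.3  3.6] [ 0.66  0.37 -0.07] [-0.75  0.63  0.03  1.87  0.77  1.36 -1.02]
20.0 69.3 [1.  2.6 5.1] [-0.02 -0.2   0.12] [-0.75  0.62  0.01  1.86  0.74  1.34 -1.01]
20.5 69.9 [0.  1.6 2.1] [ 0.28 -0.2   0.31] [-0.74  0.62 -0.    1.86  0.72  1.31 -1.  ]
20.9 69.6 [1.  0.4 0.4] [ 0.62 -0.24  0.29] [-0.73  0.61 -0.02  1.85  0.69  1.29 -1.  ]
21.4 69.0 [ 0.6 -0.  -0.9] [ 0.59 -0.12  0.24] [-0.72  0.6  -0.03  1.85  0.67  1.26 -0.99]
21.8 69.4 [0.6 2.  0.5] [ 0.52 -0.05  0.16] [-0.71  0.6  -0.05  1.85  0.64  1.22 -0.98]
22.2 69.6 [-1.2  4.7  4. ] [ 0.58 -0.03  0.08] [-0.7   0.6  -0.06  1.85  0.62  1.18 -0.98]
22.7 69.1 [-1.2  5.5  3.9] [ 0.67 -0.04  0.07] [-0.68  0.6  -0.08  1.85  0.6   1.14 -0.97]
23.1 69.1 [-0.5  5.6  4. ] [0.67 0.02 0.08] [-0.66  0.6  -0.09  1.86  0.58  1.1  -0.96]
23.5 69.3 [-1.4  5.6  5.9] [ 0.83  0.18 -0.02] [-0.65  0.6  -0.11  1.86  0.56  1.06 -0.95]
23.9 68.9 [0.2 3.5 3.4] [0.8  0.07 0.04] [-0.62  0.6  -0.12  1.87  0.54  1.01 -0.94]
24.4 69.2 [-0.3  2.1  1. ] [0.65 0.08 0.02] [-0.6   0.6  -0.13  1.88  0.52  0.96 -0.92]
24.8 69.2 [-1.1  0.7  0.3] [ 0.46  0.12 -0.04] [-0.58  0.61 -0.15  1.89  0.5   0.91 -0.91]
25.2 68.9 [-0.9  0.9  0.9] [ 0.37  0.19 -0.03] [-0.55  0.61 -0.16  1.9   0.49  0.86 -0.89]
25.6 68.8 [-1.5  1.5 -0.5] [0.34 0.06 0.02] [-0.52  0.62 -0.18  1.91  0.47  0.8  -0.87]
top bowl_base 0.79 [ 352. -262.   72.]
top bowl_base 0.72 [501. 131.  15.]
top bowl_base 0.66 [ 375. -556.   73.]
top bowl 0.82 [ 357. -258.   -1.]
top bowl 0.71 [506. 131.  83.]
top bowl 0.53 [689. 223.   3.]
```

View pics/c4.png

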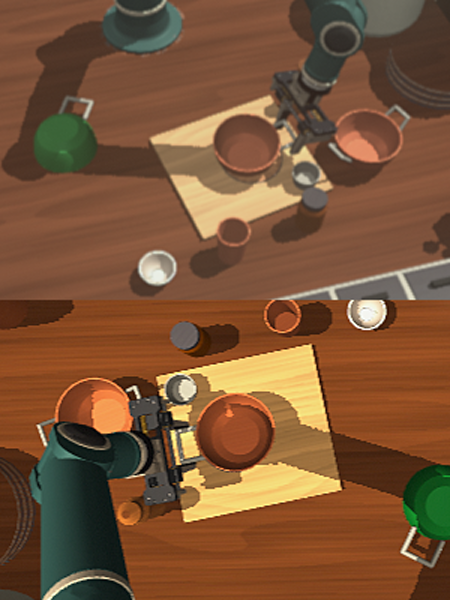

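The bowl now stands mouth-up on the board at about (503,131), roughly 12 mm from the disc centre, where 32 mm is allowed. I release it and back off.

Run:
```python
from h import *
grip(0.9,22)
o=robot.observe(); p=np.array(o["tcp_pos"])
robot.servo_line(p+[0,0,200],feed=100)
robot.servo_line(p+[-80,200,260],feed=200); robot.hold(0.3)
save("top","t5.png"); save("scene","s5.png")
for c in("top","scene"):
    for n in("bowl_base","bowl","bowl_handle","board_disc","sauce_cup","tumbler"): pin(n,c,4)
print(robot.observe()["t"])
a=cv2.imread('pics/s5.png')[130:270,290:480]; b=cv2.imread('pics/t5.png')[150:290,150:340]
cv2.imwrite('pics/c5.png',cv2.resize(np.vstack([a,b]),(407,600),interpolation=2))
```

```text
top bowl_base 0.93 [ 379. -554.   71.]
top bowl_base 0.89 [498. 135.  10.]
top bowl_base 0.74 [535. -43.  13.]
top bowl_base 0.65 [ 355. -264.   74.]
top bowl 0.91 [ 378. -552.    5.]
top bowl 0.67 [500. 133.  82.]
top bowl 0.66 [ 352. -258.   -1.]
top bowl 0.66 [720.  35.   2.]
top bowl_handle 0.98 [ 277. -613.   42.]
top bowl_handle 0.78 [479. 242.  41.]
top bowl_handle 0.75 [ 252. -210.   37.]
top sauce_cup 0.59 [593. 244.  11.]
top tumbler 0.7 [721.  34.  -1.]
scene bowl_base 0.81 [ 360. -253.   65.]
scene bowl_base 0.73 [ 376. -550.   69.]
scene bowl_base 0.68 [502. 136.  13.]
scene bowl 0.84 [ 383. -555.   -2.]
scene bowl 0.77 [ 358. -264.   -2.]
scene bowl 0.64 [502. 134.  80.]
scene bowl 0.37 [500. 135.  14.]
scene bowl_handle 0.96 [480. 247.  45.]
scene bowl_handle 0.8 [ 257. -210.   34.]
scene bowl_handle 0.6 [508. 121.  -4.]
scene board_disc 0.89 [499. 152.  10.]
scene sauce_cup 0.51 [593. 246.  10.]
scene sauce_cup 0.29 [482. 249.  46.]
scene tumbler 0.92 [726.  39.   1.]
30.6167
```

View pics/c5.png

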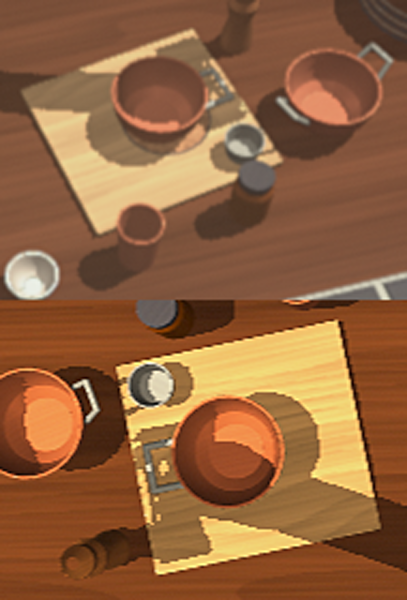

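The bowl stands level and mouth-up at about (500,135), roughly 8 mm from the disc centre. The sauce cup and tumbler still measure where they were, and nothing else in view looks disturbed. I hand it in.

```bash
python3 -c "
from cell import robot
print(robot.job_done())"
```

```text
the job is handed in; nothing more can be done
None
```

The copper bowl is turned over and released: it stands mouth-up on the board with its foot about 8 mm from the cork disc's centre (32 mm allowed), the other tableware looks undisturbed, and the job was handed in at about 31 s of robot time.

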